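Complete the row of T connectors on the finished-parts shelf

TASK

Put the two T connectors from the dark mat onto the low plywood shelf, one on each green mark, so that they stand upright in a neat row beside the T connector already there, each centred on its mark with its bar along the mark, parallel to the others. Leave the connector already on the shelf where it is; the elbow and the five-way connector on the mat are not wanted.

Things in the scene. Friction and masses are not known exactly. Their poses are not given: they have to be found in the camera images.
- tee_a_stem (a point): T connector to move, on the dark mat: cream-white square tube, bar 110 long, 40 wide, 40 high, with a 40 x 40 stem up from its middle to 100 over the underside; 0.1-0.2 kg. Point: stem axis, 70 above the underside, mid-way up the stem's free 60; x along the bar, z up. Grip the stem here, best with fingers closing along x, over the arms: then nothing beside it is in the way.
- tee_b_stem (a point): The other T connector to move, same as tee_a, also on the mat; either may go on either mark. Beside them on the mat stand an elbow (one arm) and a five-way connector (four arms), same plastic, height and stem; all stems are at least 115 apart.
- tee_done_stem (a point): The T connector that already stands, loose, on one of the shelf's three places; same form, point and axes as tee_a.
- shelf: Low fixed plywood shelf, 160 deep (x) by 260 long (y), no rim, board top 70 above the table. Origin on the table under its centre, z up. Three places in a row, centred at x = 0 and y = -75, 0, +75: tee_done stands on one (any of them), each of the other two has a flat green mark, 130 along x by 52 along y. Bars lie along the shelf's x.
Not all that is in view belongs to the job. What is shaped like the part that bears tee_done_stem but orange or yellow is not meant.

How it is judged:
By the outcome, as a careful person would: the job done as asked, in the order asked, and still so for the second after the job is handed in, with the robot touching nothing.
It also fails if it takes over 58 s, if anything falls off the work surface, if the arm or the gripper's body presses on something with over 40 N, if the wrist force passes 120 N, or if a joint passes its speed limit or range.

ROBOT

A 6-joint arm with a two-finger parallel gripper is mounted at the origin on the work surface. World frame = base frame: x ahead of the robot, y to its left, z up, the work surface at z = 0. Lengths are in m, angles in rad, forces in N, time in s.
With the tool pointing down it reaches from about 0.4 to 0.825 m from the base axis. Payload 7 kg.
Tool frame: the origin (TCP) lies between the finger pads; the fingertips stand 14 mm ahead of it and the grasp point (between the pads) lies 5 mm behind it (r.finger_overhang is the distance from the TCP to the fingertips, in m); z points along the fingers, y is the line along which they close (so a half turn about z gives the same grasp; the last joint's range is limited). The gripper opens to 85 mm and grips with 20 to 120 N. Pads are 22 mm wide; open, the fingers measure 114 mm over their backs; the gripper's body (76 mm by 85 mm) begins 54 mm behind the grasp point. The pads swing forward as they close: fully open they stand 13 mm farther back than shut.
Start: joints at [-0.987, 0.359, 0.012, 0, -1.224, -0.288], TCP at [0.197, -0.646, 0.245] pointing down, gripper open.
Joint ranges: [-3.07, 3.07], [-1.43, 2.12], [-1.02, 1.25], [-3.03, 1.67], [-3.05, -0], [-3.03, 3.03]. Speed limits (rad/s): [2.39, 2.39, 3.01, 3.14, 3.14, 3.14].

INTERFACE

Orientations are given as a unit quaternion [x, y, z, w].
In Python, from bench import r gives the robot as it stands. Calls block until the motion is done:
- r.move_pose(position, orientation): joint-space move of the TCP to a pose.
- r.movel(position, attitude=None, rate=0.15, stop_force=None): straight line of the TCP; attitude=None keeps the orientation; rate is the mean speed in m/s. With stop_force (N) it stops when the force on the tool has changed by that much, and returns True; else False.
- r.goto_joints(angles): joint-space move.
- r.command_gripper(opening, force=None): finger opening in m; force is the grip in N (None keeps the last); returns when the fingers have stopped.
- r.dwell(seconds).
- r.ik(position, orientation): joint angles nearest the present ones, or None.
- r.capture(name): name is "side" or "top"; returns a dict with "img" (384x512x3 uint8, red, green, blue), "K" (3x3 intrinsics, pixels), "origin" and "orientation" of the camera in the world. Camera axes: x right, y down, z forward; pixel columns grow to the right and rows downward; lengths in m; the calibration is good to about 2 mm. A picture is of the moment at which its call begins. There is no depth.
A pose or a line that the arm cannot do raises r.Unreachable and nothing moves.
- r.close_job(): hands the job in; it is judged then, once.
Readings, each from a call of its own:
- r.current_time(): time.
- r.current_q(): joint angles.
- r.current_dq(): joint speeds.
- r.current_joint_efforts(): joint torques, N m.
- r.current_position(): TCP position.
- r.current_eef_rot(): TCP orientation.
- r.current_ft_force(): force on the tool from outside, world axes, zero at the start.
- r.current_torque(): the same for the moment, N m.
- r.current_opening(): finger opening in m.
- r.current_gripper_force(): force on a finger pad.
Only numpy, scipy, OpenCV 4.12 (cv2) and the standard library are available. Lean on these libraries where they do the work, as an engineer would, in place of code of your own. Each camera call takes 0.05 s, during which the arm holds its last target. There are 200 camera calls.

## Working session

There is one attempt and no reset: what is moved stays moved. The work goes in short steps, each a Python script; the robot and the scene stay as the last script left them, time stands still between calls to the robot, and variables do not carry over. Pictures are saved under pics/ and viewed, at most 10 in all, crops included, and the job is handed in when it is done.

```bash
mkdir -p pics; ls; python3 - <<'E'
from bench import r
import cv2,numpy as np
for n in("top","side"):
    c=r.capture(n);cv2.imwrite(f"pics/{n}0.png",c["img"][:,:,::-1]);print(n,c["K"],c["origin"],c["orientation"])
    np.save(f"pics/{n}0.npy",c,allow_pickle=True)
print(r.current_time(),r.current_eef_rot())
E
```

```text
pics
top [[433.37217994   0.         257.63268641]
 [  0.         433.37217994 193.96978428]
 [  0.           0.           1.        ]] [0.34006863 0.04635966 1.05497628] [ 0.70669373 -0.70107599  0.06930364 -0.06537154]
side [[359.86159302   0.         257.81767236]
 [  0.         359.86159302 193.93907294]
 [  0.           0.           1.        ]] [0.35686377 0.70615331 0.77616287] [-0.08696413  0.91533685 -0.39018326  0.04850479]
0.1 [-1.47310019e-01  9.89090091e-01  7.20532577e-04 -1.75697760e-04]
```

View pics/top0.png

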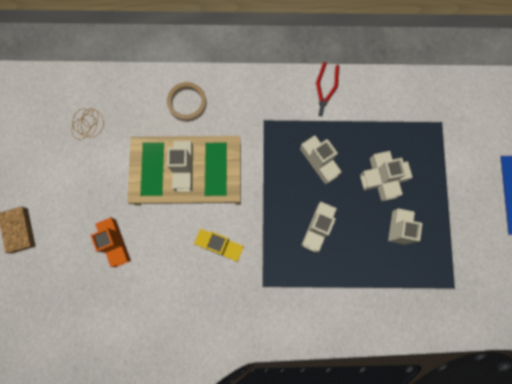

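View pics/side0.png

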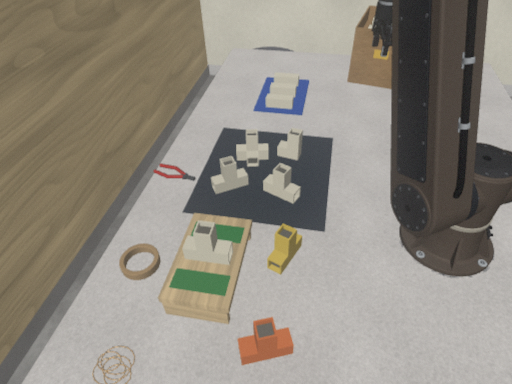

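```bash
cat > h.py <<'E'
import numpy as np,cv2
from scipy.spatial.transform import Rotation as R
def ray(c,uv,z):
    uv=np.atleast_2d(np.asarray(uv,float)); d=np.c_[uv,np.ones(len(uv))]@np.linalg.inv(c["K"]).T@R.from_quat(c["orientation"]).as_matrix().T
    o=np.array(c["origin"]); return (o+d*((z-o[2])/d[:,2:]))[:,:2]
def load(n): return np.load(f"pics/{n}.npy",allow_pickle=True).item()
def cnts(m,lo,hi): return [k for k in cv2.findContours(m.astype(np.uint8),cv2.RETR_EXTERNAL,cv2.CHAIN_APPROX_NONE)[0] if lo<cv2.contourArea(k)<hi]
def holes(c):
    "dark stem mouths enclosed in cream/coloured parts: list of (centre px, area)"
    g=cv2.cvtColor(c["img"],cv2.COLOR_RGB2HSV); m=((g[...,2]>125)&(g[...,1]<70)).astype(np.uint8)
    ks,h=cv2.findContours(m,cv2.RETR_CCOMP,cv2.CHAIN_APPROX_NONE)
    return [(cv2.minAreaRect(k),cv2.contourArea(k)) for k,q in zip(ks,h[0]) if q[3]>=0 and 60<cv2.contourArea(k)<450]
def corners(rect): return cv2.boxPoints(rect)
E
python3 - <<'E'
from h import *
for n in("top0","side0"):
    c=load(n); im=c["img"]; g=cv2.cvtColor(im,cv2.COLOR_RGB2HSV)
    for rc,a in holes(c): print(n,"hole",np.round(rc[0],1),a,np.round(rc[1],1),ray(c,rc[0],.1).round(4),ray(c,rc[0],.17).round(4))
    gm=(g[...,0]>45)&(g[...,0]<85)&(g[...,1]>120)
    for k in cnts(gm,150,5000):
        rc=cv2.minAreaRect(k); w=ray(c,cv2.boxPoints(rc),.07); print(n,"green",np.round(rc[0],1),w.mean(0).round(4),w.round(3).tolist())
c=load("top0");a=cv2.resize(c["img"][115:255,285:435],None,fx=4,fy=4,interpolation=2)
c=load("side0");b=cv2.resize(c["img"][120:210,200:320],None,fx=1.6,fy=1.6,interpolation=2)
b=cv2.copyMakeBorder(b,0,a.shape[0]-b.shape[0],0,0,cv2.BORDER_CONSTANT)
cv2.imwrite("pics/crop.png",np.hstack([a,b])[:,:800,::-1])
E
```

```text
top0 hole [410.9 229.6] 177.0 [13.8 14.8] [[ 0.447  -0.2982]] [[ 0.4391 -0.273 ]]
top0 hole [323.  222.5] 185.0 [14.8 14.3] [[ 0.4613 -0.1038]] [[ 0.4524 -0.0928]]
top0 hole [395.  167.9] 160.5 [14.3 13.1] [[ 0.5876 -0.2703]] [[ 0.5695 -0.2471]]
top0 hole [176.5 156.5] 217.5 [15. 15.] [[0.6099 0.2273]] [[0.5901 0.214 ]]
top0 hole [324.5 150.5] 161.0 [13.7 13.3] [[ 0.6272 -0.1107]] [[ 0.6062 -0.0992]]
top0 green [151.9 169. ] [0.5883 0.2891] [[0.528, 0.312], [0.65, 0.314], [0.649, 0.266], [0.526, 0.265]]
top0 green [215.  168.5] [0.5908 0.1418] [[0.652, 0.167], [0.653, 0.12], [0.53, 0.117], [0.529, 0.163]]
side0 hole [202.9 229.5] 103.5 [15.2  9. ] [[0.619 0.164]] [[0.5919 0.2201]]
side0 hole [173.5 171.9] 301.5 [44.7 14.5] [[ 0.7717 -0.0329]] [[0.7288 0.0436]]
side0 hole [273.   48.2] 99.0 [34.1  4.6] [[ 0.6354 -0.9713]] [[ 0.6066 -0.7976]]
```

View pics/crop.png

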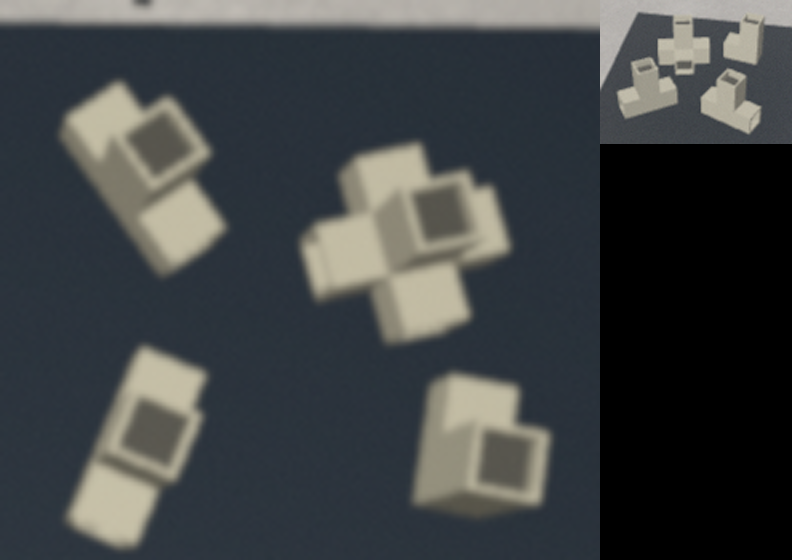

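Choice: the T's are at top-view px (324,150) and (323,222), each with two arms and a stem in the middle. Not wanted are the five-way (395,168), the elbow (411,230), the standing T (176,156), the orange T (103,238) and the yellow T (216,243). The crop confirms this. The done T is in the middle place, and the marks are about 0.147 apart (0.150 expected).

```bash
cat >> h.py <<'E'
def quat(th):
    y=np.array([np.cos(th),np.sin(th),0]);z=np.array([0,0,-1.]);return R.from_matrix(np.c_[np.cross(y,z),y,z]).as_quat()
def best(r,p,th):
    o=[(abs(q[5]),k) for k in(quat(th),quat(th+np.pi)) if (q:=r.ik(p,k)) is not None]
    return min(o,key=lambda t:t[0])[1]
def pick(r,xy,th,zs=0,up=.27):
    p=np.r_[xy,.065+zs]; hi=np.r_[xy,up]; q=best(r,hi,th)
    r.command_gripper(.085); r.move_pose(hi,q); r.movel(p,rate=.15); r.command_gripper(0.0,40)
    print("opening",r.current_opening(),"F",r.current_gripper_force(),"t",r.current_time())
def place(r,xy,th,up=.27):
    hi=np.r_[xy,up]; r.movel(np.r_[r.current_position()[:2],up]); r.move_pose(hi,best(r,hi,th))
    print("grip",r.current_opening(),r.current_gripper_force())
    r.movel(np.r_[xy,.143],rate=.15); print("touch",r.movel(np.r_[xy,.130],rate=.02,stop_force=4),r.current_position())
    r.dwell(.2); r.command_gripper(.085); r.movel(np.r_[xy,up]); print("t",r.current_time())
MID=np.array([.5896,.2153]); YAW=.017
MARK=lambda s: MID+s*.075*np.array([-np.sin(YAW),np.cos(YAW)])
E
cat > go.py <<'E'
E
python3 - <<'E'
from h import *
from bench import r
c=load("top0"); off=np.array([285,115])
bars={"A":[(92,106),(193,247)],"B":[(176,360),(101,534)]}
H={"A":(324.5,150.5),"B":(323,222.5)}; th={};P={}
for n in "AB":
    w=ray(c,np.array(bars[n])/4+off-.4,.04); d=w[0]-w[1]; th[n]=np.arctan2(d[1],d[0])
    rc=min(holes(c),key=lambda k:np.hypot(*(np.array(k[0][0])-H[n])))[0]
    k=ray(c,cv2.boxPoints(rc),.1); a=[np.degrees(np.arctan2(*(k[i+1]-k[i])[::-1]))%90 for i in range(3)]
    P[n]=ray(c,rc[0],.1)[0]; print(n,P[n],"bar len",np.linalg.norm(d),"mid",w.mean(0),np.degrees(th[n]),"hole",a)
np.save("pics/tees.npy",dict(P=P,th=th),allow_pickle=True)
ok=abs(np.linalg.norm(P["A"]-P["B"])-.16)<.03
if ok:
    pick(r,P["A"],th["A"]); place(r,MARK(1),YAW)
    c=r.capture("top");cv2.imwrite("pics/top1.png",c["img"][:,:,::-1]);np.save("pics/top1.npy",c,allow_pickle=True)
E
```

```text
A [ 0.62723392 -0.11072841] bar len 0.10619701540357056 mid [ 0.62479681 -0.10953221] 34.09894263263121 hole [np.float64(36.55525510194399), np.float64(33.70777519089097), np.float64(36.34181200146391)]
B [ 0.46128403 -0.10376501] bar len 0.11304019762736849 mid [ 0.46021299 -0.1043345 ] -24.115442609146736 hole [np.float64(62.840614891098326), np.float64(63.37405344446013), np.float64(62.51097126994014)]
opening 0.039744824165960216 F 41.481953859329224 t 4.7583
grip 0.03946663927185591 40.87733209133148
touch True [0.58848977 0.2905165  0.1354545 ]
t 11.0
```

```bash
python3 - <<'E'
from h import *
from bench import r
T=np.load("pics/tees.npy",allow_pickle=True).item()
pick(r,T["P"]["B"],np.radians(-26)); place(r,MARK(-1),YAW)
r.move_pose([.45,-.2,.3],best(r,[.45,-.2,.3],0))
for n in("top","side"):
    c=r.capture(n);np.save(f"pics/{n}2.npy",c,allow_pickle=True)
    for rc,a in holes(c): print(n,np.round(rc[0],1),a,ray(c,rc[0],.17)[0].round(4))
    x,y=((115,125),(160,205))[n=="side"]
    cv2.imwrite(f"pics/{n}2.png",cv2.resize(c["img"][y:y+120,x:x+140],None,fx=4,fy=4,interpolation=2)[:,:,::-1])
print([MARK(s).round(4) for s in(1,0,-1)],r.current_time())
E
python3 -c "
import cv2,numpy as np
a=cv2.imread('pics/top2.png');b=cv2.imread('pics/side2.png');cv2.imwrite('pics/both2.png',cv2.resize(np.hstack([a,b]),(800,343)))"
```

```text
opening 0.04012432363850763 F 39.85134243965149 t 14.8
grip 0.039827843331247344 39.832711815834045
touch True [0.59106676 0.14044106 0.13561281]
t 20.6083
top [141.  157.5] 178.5 [0.5872 0.2888]
top [211.5 157. ] 185.0 [0.5897 0.1401]
top [176.5 156.5] 183.5 [0.5901 0.214 ]
side [205.  263.5] 136.5 [0.5598 0.3066]
side [193.7 256.2] 140.5 [0.5884 0.2934]
side [213.8 237.4] 115.0 [0.5615 0.2376]
side [202.9 229.4] 108.5 [0.5919 0.2198]
side [191.  225.9] 92.5 [0.6215 0.2149]
side [212.9 206.1] 84.0 [0.5908 0.1462]
side [426.   15.8] 175.5 [-0.07   -1.3006]
side [399.8  13.1] 158.5 [ 0.0516 -1.3252]
[array([0.5883, 0.2903]), array([0.5896, 0.2153]), array([0.5909, 0.1403])] 22.0917
```

View pics/both2.png

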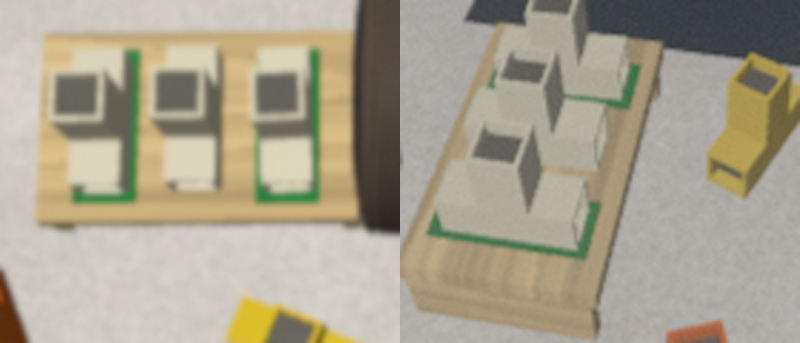

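```bash
python3 -c "
from bench import r
print(r.close_job())"
```

```text
the job is handed in; nothing more can be done
None
```

Both T connectors stand upright on their green marks, one on each side of the T already there. By the cameras they are within about 1–2 mm of their marks; I checked that they are parallel only by eye. I handed the job in at about 22 s of the 58 s allowed, with the arm clear, but got no verdict back.

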